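# Point out the rejected gear band for the inspection camera

## Robot

A 6-joint arm with a two-finger parallel gripper is mounted at the origin on the work surface. World frame = base frame: x ahead of the robot, y to its left, z up, the work surface at z = 0. Lengths are in mm, angles in rad, forces in N, time in s.
With the tool pointing down it reaches from about 375 to 900 mm from the base axis. Payload 3.1 kg.
Tool frame: the origin (TCP) lies midway between the tips of the shut fingers; the grasp point (between the pads) lies 19 mm behind it; z points along the fingers, y is the line along which they close (so a half turn about z gives the same grasp; the last joint's range is limited). The gripper opens to 87 mm and grips with 3 to 60 N. Pads are 19 mm wide; open, the fingers measure 117 mm over their backs; the gripper's body (75 mm by 190 mm) begins 51 mm behind the grasp point.
Start: joints at [-1.411, 0.527, 1.433, -0, 1.181, -0.178], TCP at [207.744, -589.44, 222.548] pointing down, gripper open.
Joint ranges: [-3.08, 3.08], [-0.75, 2.2], [0.22, 2.44], [-1.43, 4.57], [0, 2.65], [-2.85, 2.85]. Speed limits (rad/s): [2.79, 2.79, 3.14, 3.14, 3.14, 3.14].

## Interface

Orientations are given as [roll, pitch, yaw] about the fixed x, y, z axes, in that order (R = Rz(yaw) Ry(pitch) Rx(roll)).
In Python, from rig import * gives the robot as it stands.
- The arm moves only by the shell command python3 -m crank 'ROWS'. ROWS is JSON, a list of rows, each a list of 7 numbers: the shift along the tool's x, y, z in mm, then the turn, a rotation vector about the tool's x, y, z in rad, then the closure, from -1 (fully open) to 1 (shut), so that 0 is half open. In form: [[tx, ty, tz, rx, ry, rz, hand], ...]. A call has exactly 8 rows; each row shifts and turns the commanded pose from where the row before left it, along the tool's axes as they then stand; what a row does not reach is not made up. A row lasts 1/10 s, in which the tool goes at most 50 mm and 8.59 degrees, less where a joint would pass 70% of its speed; a pose out of reach is approached as far as the arm can. A call is refused whole if a number of a shift passes 50 or a number of a turn 0.15, either way. A call with a gripper value outside its range is refused whole. The fingers move at their own pace and stop on an object; the grip force is fixed at half the most. Time passes only in rows, so rows that do not move let the fingers close, or fill a call up. It gives the time, the measured TCP pose, the force, the opening and the grip force at its end, in the units of the state.
- get_obs(): the state, without advancing time (a new reading comes with each control period).
- read_camera(name): name is "side" or "top" or "wrist"; returns a dict with "color" (480x640x3 uint8, blue, green, red), "range_z" (480x640 float32, mm along the optical axis (not along the pixel's ray), 0 where there is no reading), "intrinsics" (3x3 intrinsics, pixels), "dist" ([k1, k2, p1, p2, k3] as OpenCV has them; the pictures are not rectified), "world_from_camera" (4x4, takes a point from camera to world coordinates); the wrist camera has in their place "hand_eye" (4x4, takes a point from camera to tool coordinates, whose origin is the TCP and whose axes are the flange's). Camera axes: x right, y down, z forward; pixel columns grow to the right and rows downward; lengths in mm; the calibration is good to about 2 mm. A picture is of the moment at which its call begins: read the wrist's pose just before it.
- close_job(): hands the job in; it is judged then, once.
The state is a dict: "time": time; "joint_pos": joint angles; "joint_velocities": joint speeds; "effort": joint torques, N m; "tcp_pos": TCP position; "ee_rot": TCP orientation; "wrist_force": force on the tool from outside, world axes, zero at the start; "wrist_torque": the same for the moment, N m; "opening": finger opening in mm; "grasp_force": force on a finger pad.
Only numpy, scipy, OpenCV 4.12 (cv2) and the standard library are available. Lean on these libraries where they do the work, as an engineer would, in place of code of your own. Each camera call takes 0.05 s, during which the arm holds its last target. There are 200 camera calls.

## Task

Show the reject to the inspection camera: press the green button on the grey box to start it recording, then point at the toothed band with the red paint mark on the shaft clamped in the machine. Point from straight above, with the middle of the fingertips about two centimetres over the red-marked band and without touching the machine, keep still there for at least two seconds, and finish while still pointing. Pick nothing up, do not press the emergency stop, and leave everything else where it is.

Things in the scene. Friction and masses are not known exactly. Their poses are not given: they have to be found in the camera images.
- red_mark: The target: red paint swipe, 16 mm along the shaft, 30 mm across, on top of one toothed band (28 mm wide, 42 mm diameter) of the shaft clamped in the machine, centred on it. Origin on the top of the band, 191 mm above the table; y along the shaft, z up. Which band is red varies; the other four have blue marks. Bands are 50 mm apart; nothing within 120 mm of them is over 235 mm high.
- machine: Fixed machine, not to be touched: granite bed 200 x 680 x 90 mm high, white head- and tailstock (231 mm high) at its ends with black chucks (72 mm diameter, 150 to 197 mm either side of the middle), steel gear shaft clamped between them (axis 170 mm high, bands at -100, -50, 0, 50, 100 mm along y), low probe bank beyond (+x). Origin on the table under the middle of the shaft; y along the shaft.
- record_box: Loose grey push-button box with the green button, 75 x 85 x 58 mm high, 0.7 kg, on rubber feet. Origin at the centre of its underside. It stands to the left or the right in front of the machine, the emergency-stop box on the other side.
- record (a joint): Travel of the green record button, m: 0 is up, 0.006 fully down (5 N at the bottom, springs back by itself). It counts as pressed beyond 0.004.
- record_top (a point): Centre of the top face of the green record button (28 mm diameter, pressed straight down, nothing but a low black collar round it), 80 mm above the table when up; it moves with the button.
- stop_box: Loose yellow box of the same size with the red emergency-stop button (38 mm diameter) on top. Origin at the centre of its underside. Leave it alone.
- stop (a joint): Travel of the red emergency-stop button, m: 0 is up, 0.005 fully down. It must not be pressed.
- spare_shaft: Second gear shaft, unmarked, 310 mm long, 42 mm over the teeth, 0.95 kg, lying loose in a rest with two V-blocks, between the robot and the machine. Origin on its axis at the middle, about 116 mm above the table; y along the shaft; its top is about 137 mm high. Leave it alone.
- ring_gauge: Loose steel ring gauge, 52 mm outside, 32 mm bore, 16 mm high, lying on the granite bed (90 mm above the table). Origin at the centre of its underside. Leave it alone.
- plug_gauge: Loose double-ended plug gauge, about 92 mm long, 18 mm thick, lying along its y axis on the granite bed. Origin at its middle, on the underside. Leave it alone.
- gear_wheel: Loose steel gear wheel lying flat, 60 mm diameter, 26 mm high. Origin at the centre of its underside. Leave it alone.
- oil_bottle: White bottle with a red cap, 56 mm diameter, 140 mm high. Origin at the centre of its underside. Leave it alone.
Not all that is in view belongs to the job. What is shaped like the record_box but brown is not meant.

How it is judged:
By the outcome, as a careful person would: the job done as asked, in the order asked, and still so for the second after the job is handed in, with the robot touching nothing.
It also fails if it takes over 42 s, if anything falls off the work surface, if the arm or the gripper's body presses on something with over 40 N, if the wrist force passes 120 N, or if a joint passes its speed limit or range.

## Working session

There is one attempt and no reset: what is moved stays moved. The work goes in short steps, Python scripts to look and compute and a shell command to move; the robot and the scene stay as the last step left them, time stands still between calls to the robot, and variables do not carry over. Pictures are saved under pics/ and viewed, at most 10 in all, crops included, and the job is handed in when it is done.

```bash
mkdir -p pics; ls; cat > h.py <<'E'
from rig import *
import numpy as np, cv2
def cast(c,uv,z):
    p=cv2.undistortPoints(np.array([[uv]],float),np.array(c["intrinsics"]),np.array(c["dist"]))[0,0]
    T=np.array(c["world_from_camera"]); d=T[:3,:3]@[p[0],p[1],1]; o=T[:3,3]
    return o+d*(z-o[2])/d[2]
E
python3 - <<'E'
from h import *
o=get_obs(); print({k:o[k] for k in("time","tcp_pos","ee_rot","opening")})
for n in("top","side"):
    c=read_camera(n); cv2.imwrite(f"pics/{n}0.png",c["color"]); print(n,np.round(c["world_from_camera"],2).tolist())
E
```

```text
pics
{'time': 0.0, 'tcp_pos': array([ 207.64679441, -588.73967991,  221.59045767]), 'ee_rot': array([-3.13950612e+00, -3.63484592e-04,  3.38834830e-01]), 'opening': 87.1165322563189}
top [[0.01, -0.99, 0.17, 230.71], [-1.0, -0.01, -0.01, 11.71], [0.01, -0.17, -0.99, 1515.16], [0.0, 0.0, 0.0, 1.0]]
side [[0.99, -0.06, 0.09, 366.12], [-0.11, -0.59, 0.8, -1097.63], [0.01, -0.81, -0.59, 944.63], [0.0, 0.0, 0.0, 1.0]]
```

View pics/top0.png

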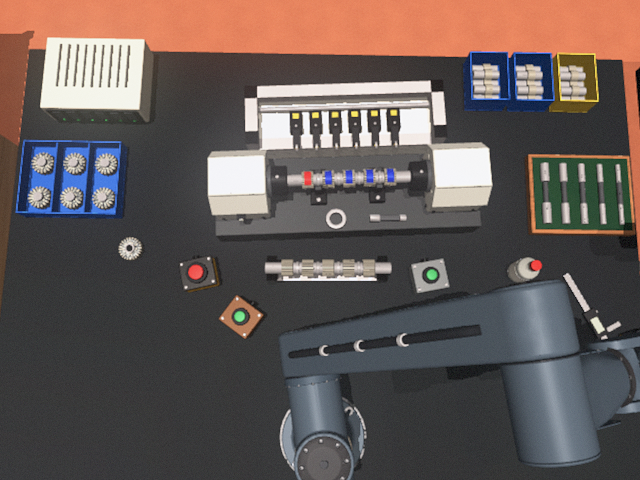

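View pics/side0.png

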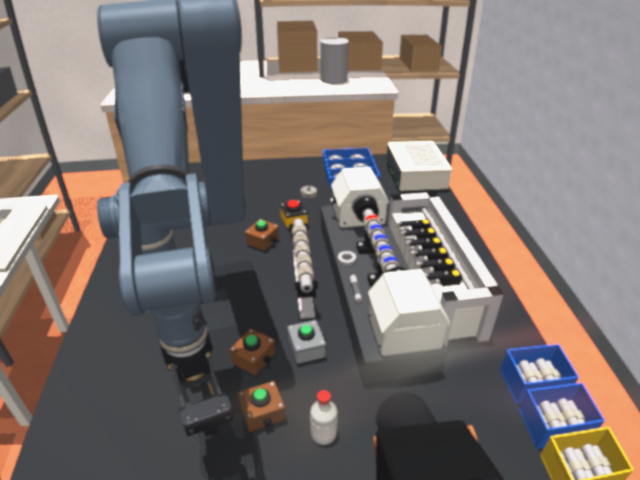

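The top view shows the grey box with its green button at about (431,275), the stop box at (198,272), and the red band at (308,179), leftmost on the shaft. The side view shows the grey box at (307,333) and two more brown boxes near the gripper.

```bash
cat > m.py <<'E'
from h import *
c=read_camera("top"); hsv=cv2.cvtColor(c["color"],cv2.COLOR_BGR2HSV)
def find(lo,hi,box,z,c,hsv):
    m=cv2.inRange(hsv,lo,hi); k=np.zeros_like(m); x0,y0,x1,y1=box; k[y0:y1,x0:x1]=m[y0:y1,x0:x1]
    n,_,s,ce=cv2.connectedComponentsWithStats(k)
    for i in range(1,n):
        if s[i,4]>15: print(s[i,4],ce[i].round(1),cast(c,ce[i],z).round(1))
G=((45,100,50),(85,255,255)); B=((105,120,50),(130,255,255)); R=((0,150,80),(8,255,255))
print("green");find(*G,(410,255,450,295),80,c,hsv)
print("red");find(*R,(295,165,320,195),190,c,hsv)
print("blue");find(*B,(315,165,405,195),190,c,hsv)
print("stop");find(*R,(180,255,220,290),90,c,hsv)
c=read_camera("side"); hsv=cv2.cvtColor(c["color"],cv2.COLOR_BGR2HSV)
print("side green");find(*G,(290,320,325,345),80,c,hsv)
print("side red");find(*R,(355,205,385,225),190,c,hsv)
print("side blue");find(*B,(355,215,400,275),190,c,hsv)
E
python3 m.py
```

```text
green
99 [431.4 274.2] [ 405.5 -269.2   80. ]
red
78 [307.3 177.9] [621.1  46.  190. ]
blue
80 [390.2 174.9] [ 631.3 -153.3  190. ]
81 [328.1 177.2] [623.5  -3.8 190. ]
74 [348.5 176.3] [626.4 -52.9 190. ]
74 [369.5 175.5] [ 629.1 -103.4  190. ]
stop
183 [195.3 271.7] [403.7 324.7  90. ]
side green
104 [305.5 330. ] [ 409.5 -276.6   80. ]
side red
29 [371.7 216.4] [627.3  46.5 190. ]
side blue
33 [375.8 226.3] [629.4  -5.  190. ]
34 [379.9 236.3] [631.5 -54.1 190. ]
40 [384.6 247. ] [ 634.3 -103.4  190. ]
40 [389.5 258.6] [ 636.5 -153.9  190. ]
```

```bash
python3 -m crank '[[0,0,0,0,0,-0.1,1],[0,0,0,0,0,-0.1,1],[0,0,0,0,0,-0.1,1],[0,0,0,0,0,-0.1,1],[0,0,0,0,0,-0.1,1],[0,0,0,0,0,-0.1,1],[0,0,0,0,0,-0.1,1],[0,0,0,0,0,0,1]]'
cat > t.py <<'E'
from h import *
import sys
from scipy.spatial.transform import Rotation as Ro
o=get_obs(); R=Ro.from_euler("xyz",o["ee_rot"]); g=np.array(list(map(float,sys.argv[1:4])))
print(o["time"],np.round(o["tcp_pos"],1),np.round(o["ee_rot"],3),"F",np.round(o["wrist_force"],1),"tool shift",R.inv().apply(g-o["tcp_pos"]).round(1))
E
python3 t.py 407 -272 200
```

```text
time: 1.0
tcp_pos: [207.7, -589.2, 222.3]
ee_rot: [-3.141, -0.0, 1.039]
wrist_force: [0.0, -0.5, -0.1]
opening: 31.0
grasp_force: 0.0
1.0 [ 207.7 -589.2  222.3] [-3.141 -0.     1.039] F [ 0.  -0.5 -0.1] tool shift [374.5  10.8  22.4]
```

```bash
python3 -m crank '[[24,1,0,0,0,0,1],[24,1,0,0,0,0,1],[24,1,0,0,0,0,1],[24,1,0,0,0,0,1],[24,1,0,0,0,0,1],[24,1,0,0,0,0,1],[24,1,0,0,0,0,1],[24,1,0,0,0,0,1]]'
python3 -m crank '[[24,1,3,0,0,0,1],[24,1,3,0,0,0,1],[24,1,3,0,0,0,1],[24,0,3,0,0,0,1],[24,0,3,0,0,0,1],[24,0,3,0,0,0,1],[24,0,3,0,0,0,1],[14,0,3,0,0,0,1]]'
cat > w.py <<'E'
from h import *
import sys
from scipy.spatial.transform import Rotation as Ro
o=get_obs(); c=read_camera("wrist"); T=np.eye(4); T[:3,:3]=Ro.from_euler("xyz",o["ee_rot"]).as_matrix(); T[:3,3]=o["tcp_pos"]
c["world_from_camera"]=T@np.array(c["hand_eye"]); cv2.imwrite("pics/%s.png"%sys.argv[1],c["color"])
hsv=cv2.cvtColor(c["color"],cv2.COLOR_BGR2HSV); z=float(sys.argv[3])
m=cv2.inRange(hsv,(45,100,50),(85,255,255)) if sys.argv[2]=="g" else cv2.inRange(hsv,(0,150,80),(8,255,255))
n,_,s,ce=cv2.connectedComponentsWithStats(m)
for i in range(1,n):
    if s[i,4]>100: print(s[i].tolist(),ce[i].round(1),cast(c,ce[i],z).round(1))
E
python3 w.py w1 g 80; python3 t.py 407 -272 100
```

```text
time: 1.8
tcp_pos: [312.5, -427.1, 222.5]
ee_rot: [3.142, -0.0, 1.036]
wrist_force: [0.4, -0.5, -0.5]
opening: 0.4
grasp_force: 0.0
time: 2.6
tcp_pos: [407.4, -271.2, 198.4]
ee_rot: [-3.141, -0.0, 1.038]
wrist_force: [0.0, -0.9, -0.1]
opening: 0.7
grasp_force: 0.0
[310, 206, 40, 41, 1238] [329.5 226.2] [ 410.  -268.9   80. ]
[609, 391, 27, 44, 557] [622.6 408.7] [ 535.3 -519.1   80. ]
2.65 [ 407.6 -269.7  198. ] [-3.140e+00 -2.000e-03  1.039e+00] F [-0.8  1.4 -0.4] tool shift [-2.4  0.8 98. ]
```

View pics/w1.png

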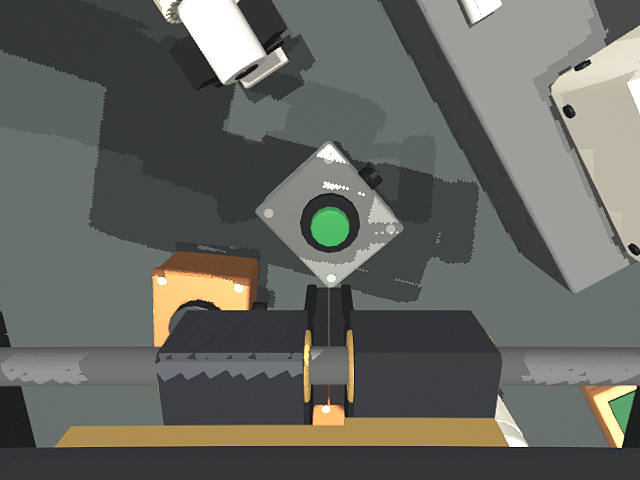

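The picture shows the grey box with its green button at (329,226), almost straight below the fingers. I will correct a couple of mm and go down.

```bash
python3 -m crank '[[1,1,14,0,0,0,1],[1,1,14,0,0,0,1],[0,0,14,0,0,0,1],[0,0,14,0,0,0,1],[0,0,14,0,0,0,1],[0,0,14,0,0,0,1],[0,0,14,0,0,0,1],[0,0,12,0,0,0,1]]'
python3 t.py 409 -270 80
```

```text
time: 3.45
tcp_pos: [409.6, -272.9, 87.8]
ee_rot: [3.141, 0.0, 1.037]
wrist_force: [0.0, -0.2, -1.0]
opening: 0.6
grasp_force: 0.0
3.45 [ 409.6 -272.9   87.8] [3.141 0.    1.037] F [ 0.  -0.2 -1. ] tool shift [ 2.2 -2.   7.8]
```

```bash
python3 -m crank '[[1,-1,3,0,0,0,1],[1,0,3,0,0,0,1],[0,0,2,0,0,0,1],[0,0,2,0,0,0,1],[0,0,2,0,0,0,1],[0,0,1,0,0,0,1],[0,0,0,0,0,0,1],[0,0,0,0,0,0,1]]'
```

```text
time: 4.25
tcp_pos: [410.1, -270.0, 75.9]
ee_rot: [3.141, 0.0, 1.039]
wrist_force: [-0.3, 0.1, 3.5]
opening: 0.5
grasp_force: 2.0
```

```bash
python3 -m crank '[[0,0,1,0,0,0,1],[0,0,1,0,0,0,1],[0,0,0.5,0,0,0,1],[0,0,0,0,0,0,1],[0,0,0,0,0,0,1],[0,0,0,0,0,0,1],[0,0,0,0,0,0,1],[0,0,0,0,0,0,1]]'; python3 t.py 409 -270 80
```

```text
time: 5.05
tcp_pos: [410.1, -270.0, 74.2]
ee_rot: [3.14, 0.0, 1.039]
wrist_force: [-1.7, 1.2, 13.6]
opening: 0.6
grasp_force: 7.0
5.05 [ 410.1 -270.    74.2] [3.14  0.    1.039] F [-1.7  1.2 13.6] tool shift [-0.5 -0.9 -5.8]
```

13.6 N is well past the spring's 5 N, so the button is at its stop. Lifting straight up.

```bash
python3 -m crank '[[0,0,-10,0,0,0,1],[0,0,-20,0,0,0,1],[0,0,-32,0,0,0,1],[0,0,-32,0,0,0,1],[0,0,-32,0,0,0,1],[0,0,-32,0,0,0,1],[0,0,-32,0,0,0,1],[0,0,-15,0,0,0,1]]'; python3 t.py 624 46 270; python3 m.py
```

```text
time: 5.85
tcp_pos: [410.6, -270.5, 280.7]
ee_rot: [3.137, 0.001, 1.039]
wrist_force: [-0.2, 0.5, 0.1]
opening: 0.3
grasp_force: 0.0
5.85 [ 410.6 -270.5  280.7] [3.137e+00 1.000e-03 1.039e+00] F [-0.2  0.5  0.1] tool shift [381.   23.4  10.3]
green
red
80 [307.2 177.9] [621.   46.2 190. ]
blue
81 [390.1 174.9] [ 631.3 -153.2  190. ]
80 [328.1 177.3] [623.3  -3.8 190. ]
74 [348.5 176.3] [626.4 -52.9 190. ]
74 [369.5 175.5] [ 629.1 -103.4  190. ]
stop
183 [195.3 271.7] [403.6 324.7  90. ]
side green
103 [305.6 330.6] [ 409.7 -278.6   80. ]
side red
29 [371.7 216.3] [627.5  46.7 190. ]
side blue
33 [375.8 226.3] [629.4  -5.  190. ]
34 [379.9 236.3] [631.5 -54.1 190. ]
40 [384.6 247. ] [ 634.3 -103.4  190. ]
39 [389.4 258.5] [ 636.2 -153.7  190. ]
```

```bash
python3 -m crank '[[15,1,0,0,0,0,1],[24,1.5,0,0,0,0,1],[24,1.5,0,0,0,0,1],[24,1.5,0,0,0,0,1],[24,1.5,0,0,0,0,1],[24,1.5,0,0,0,0,1],[24,1.5,0,0,0,0,1],[24,1.5,0,0,0,0,1]]'
python3 -m crank '[[30,2,0,0,0,0,1],[30,2,0,0,0,0,1],[30,2,0,0,0,0,1],[30,2,0,0,0,0,1],[30,2,0,0,0,0,1],[26,1,0,0,0,0,1],[15,0,0,0,0,0,1],[7,0,0,0,0,0,1]]'
python3 w.py w2 r 191; python3 t.py 624 46 211
```

```text
time: 6.75
tcp_pos: [512.0, -116.6, 276.0]
ee_rot: [-3.138, 0.0, 1.039]
wrist_force: [0.2, 0.3, 0.2]
opening: 0.4
grasp_force: 0.0
time: 7.55
tcp_pos: [622.1, 48.3, 276.3]
ee_rot: [-3.139, 0.001, 1.04]
wrist_force: [-0.3, -0.4, 0.2]
opening: 0.8
grasp_force: 0.0
[307, 218, 57, 47, 1147] [336.6 242.7] [627.6  47.2 191. ]
7.6 [622.5  48.5 276.6] [-3.14  0.    1.04] F [1.1 1.3 0. ] tool shift [-1.3  2.7 65.6]
```

View pics/w2.png

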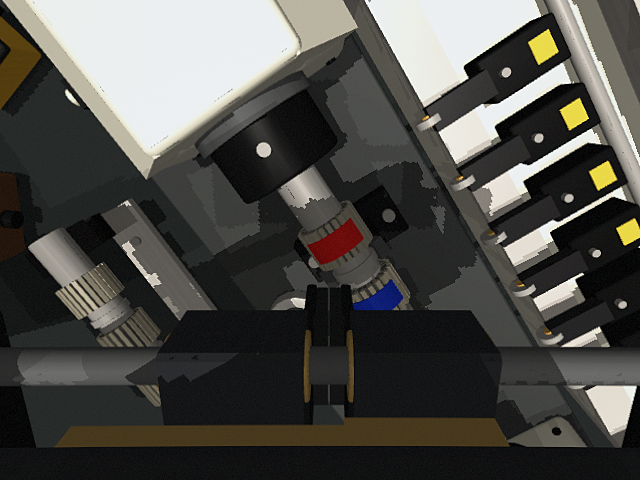

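The red band is at (336,243) in the picture, with a blue band next to it at (378,290). It lies at about (626,47). Lowering above it with a small correction.

```bash
python3 -m crank '[[0.5,2,8,0,0,0,1],[0,2,12,0,0,0,1],[0,0,12,0,0,0,1],[0,0,12,0,0,0,1],[0,0,10,0,0,0,1],[0,0,6,0,0,0,1],[0,0,3,0,0,0,1],[0,0,2,0,0,0,1]]'; python3 t.py 626 47 211; python3 w.py w3 r 191; python3 m.py | sed -n 1,3p
python3 - <<'E'
from h import *
c=read_camera("side"); cv2.imwrite("pics/s3.png",cv2.resize(c["color"][130:370,210:530],None,fx=2.4,fy=2.4))
E
```

```text
time: 8.4
tcp_pos: [626.3, 45.6, 212.9]
ee_rot: [3.141, -0.0, 1.039]
wrist_force: [1.1, -1.0, 0.2]
opening: 0.5
grasp_force: 0.0
8.4 [626.3  45.6 212.9] [ 3.141 -0.     1.039] F [ 1.1 -1.   0.2] tool shift [ 1.1 -1.   1.9]
[290, 251, 74, 53, 1193] [332.6 275.8] [631.4  49.7 191. ]
green
101 [431.4 274.1] [ 405.6 -269.4   80. ]
red
```

View pics/s3.png

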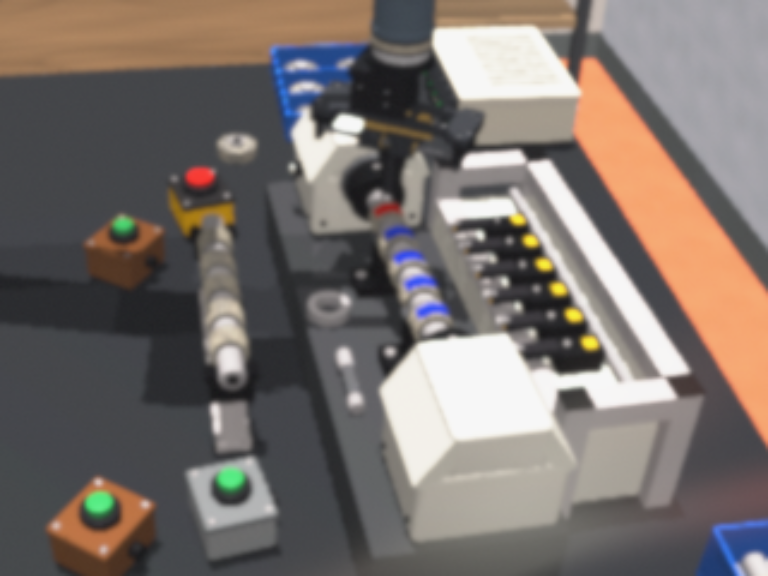

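View pics/w3.png

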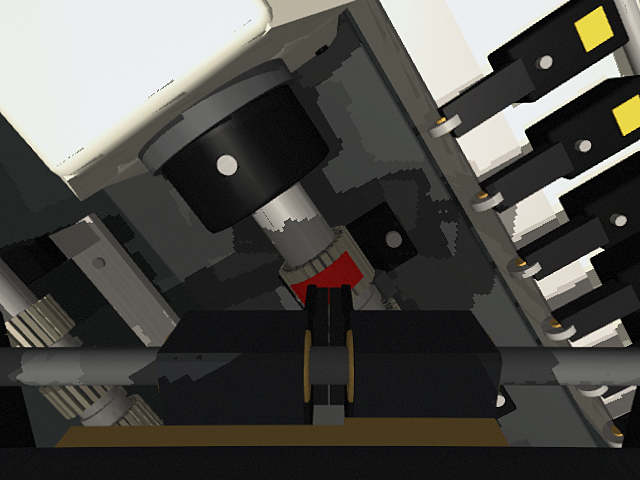

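The side picture shows the fingers over the red band, next to the chuck and clear of it. The wrist picture shows the red mark centred on the fingertips at about (328,279). One small nudge, then hold still.

```bash
Z='x'; python3 -m crank '[[1,0,1,0,0,0,1],[0,0,0,0,0,0,1],[0,0,0,0,0,0,1],[0,0,0,0,0,0,1],[0,0,0,0,0,0,1],[0,0,0,0,0,0,1],[0,0,0,0,0,0,1],[0,0,0,0,0,0,1]]'
python3 -m crank '[[0,0,0,0,0,0,1],[0,0,0,0,0,0,1],[0,0,0,0,0,0,1],[0,0,0,0,0,0,1],[0,0,0,0,0,0,1],[0,0,0,0,0,0,1],[0,0,0,0,0,0,1],[0,0,0,0,0,0,1]]'
python3 -m crank '[[0,0,0,0,0,0,1],[0,0,0,0,0,0,1],[0,0,0,0,0,0,1],[0,0,0,0,0,0,1],[0,0,0,0,0,0,1],[0,0,0,0,0,0,1],[0,0,0,0,0,0,1],[0,0,0,0,0,0,1]]'
python3 -m crank '[[0,0,0,0,0,0,1],[0,0,0,0,0,0,1],[0,0,0,0,0,0,1],[0,0,0,0,0,0,1],[0,0,0,0,0,0,1],[0,0,0,0,0,0,1],[0,0,0,0,0,0,1],[0,0,0,0,0,0,1]]'
```

```text
time: 9.4
tcp_pos: [626.7, 46.4, 212.1]
ee_rot: [3.142, 0.0, 1.039]
wrist_force: [-0.2, -0.2, 0.2]
opening: 0.5
grasp_force: 0.0
time: 10.2
tcp_pos: [626.7, 46.4, 212.1]
ee_rot: [3.142, -0.0, 1.039]
wrist_force: [0.6, 0.5, -0.4]
opening: 0.0
grasp_force: 0.0
time: 11.0
tcp_pos: [626.7, 46.4, 212.1]
ee_rot: [-3.142, 0.0, 1.039]
wrist_force: [-0.0, 0.7, 1.3]
opening: 0.1
grasp_force: 0.0
time: 11.8
tcp_pos: [626.7, 46.5, 212.1]
ee_rot: [3.142, -0.0, 1.039]
wrist_force: [-0.1, -0.5, -1.2]
opening: 0.1
grasp_force: 0.0
```

```bash
python3 -c "
from rig import *
print(close_job())"
```

```text
the job is handed in; nothing more can be done
None
```

I pressed the green record button down to its stop, then pointed from straight above the red-marked band, about 21 mm over it. I kept still for over two seconds without touching the machine and handed the job in while still pointing, at about 12 s. No verdict was returned.

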